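# Close the draught shield and tare the balance

### The job

The weighing dish is already on the pan of the balance. With the fingertips, gently and without gripping anything, push both sliding glass side doors of the draught shield fully shut, and only then press the wide tare key on the console down and let it come up again. Leave the dish where it lies on the pan and the weights and the vial where they stand.

Things in the scene. Friction and masses are not known exactly. Their poses are not given: they have to be found in the camera images.
- balance: White balance, fixed on the worktop, 305 mm deep, 172 wide, 194 tall. Origin: worktop level, mid-width; +x to its back, +y to its left (as the robot sees it). Console x -158 to -50 mm (display hood, 70 high, x -100 to -54), glass chamber x -46 to 87, rear housing to 150, 188 high. Side doors' outer faces: y = +-84 mm. Delicate: load it, its doors and keys with 45 N at most.
- door_left (a joint): Opening of the glass door on the balance's left (+y) side, m: 0 = fully shut (rigid stop), 0.085 = as far back as it goes; starts 30 to 65 mm open. It opens to the balance's back (+x) and shuts to its front (-x), against about 1.5 N of friction, and stays where it is left. A tall microscope stands farther left (world y over 0.21 m, x over 0.56 m).
- door_left_pull (a point): Centre of the left door's pull, which moves with the door: an upright aluminium tab, 8 mm thick along the balance's x, standing 35 mm out from the glass to +y, 40 mm tall (z 140 to 180 mm). This point is 17 mm from the tab's outer edge, at y = +101 mm of the balance.
- door_right (a joint): The same for the door on the balance's right (-y) side. Farther right a tall test chamber, 0.45 m high, stands beyond world y = -0.3 m (x over 0.39 m); behind the balance the lowest shelf of a rack, 0.4 m above the worktop, begins at x = 0.79 m.
- door_right_pull (a point): Centre of the right door's pull, the mirror image of the left one, at y = -101 mm of the balance.
- tare_key (a joint): Travel of the tare key, m: 0 = up, 0.005 = fully down (rigid stop). It counts as pressed beyond 0.003. A spring returns it: about 1.5 N at the top, 4 N at the bottom.
- tare_key_top (a point): Centre of the top face of the tare key: the wide white bar (22 mm front to back, 56 mm wide) in the middle of the console's key field, between small round keys; 55.5 mm above the worktop, at x = -127 mm of the balance. It is pressed straight down.
- weighing_dish: White round dish, 57 mm across, 4 mm high, lying on the steel pan (84 mm across, its top 68 mm above the worktop) inside the glass chamber. Origin: centre of its underside. Not to be touched.
- large_weight: Brass weight with a knob, 30 mm across, 34 mm tall, on the worktop to the left of the balance's console. Origin: centre of its underside. To be left alone.
- small_weight: Brass weight with a knob, 25 mm across, 26 mm tall, on the worktop to the left of the balance. Origin: centre of its underside. To be left alone.
- sample_vial: Small plain vial with a black cap, 22 mm across, 46 mm tall, on the worktop to the right of the balance's console. Origin: centre of its underside. To be left alone.

How it is judged (in metres and radians):
On the way, in this order (a step that is already met when the one before it is completed fails the run):
1. both side doors are fully shut (value of joint each of door_left, door_right below 0.004 m), for 0.2 s.
2. the tare key is pressed with the doors shut (all of step 1 and value of joint tare_key above 0.003 m), for 0.1 s.
At the end, for the whole second after the job is handed in: Both doors shut to within 4 mm, the tare key up again (within 1.5 mm), the dish within 6 mm of where it lay and the weights and the vial within 15 mm of where they stood (all of step 1 and value of joint tare_key below 0.0015 m and distance of weighing_dish from where it was at the start of the episode below 0.006 m and distance of each of large_weight, small_weight, sample_vial from where it was at the start of the episode below 0.015 m); the robot touches nothing.
It fails at once if the tare key is pressed while a door is open (value of joint tare_key above 0.003 m and value of joint any of door_left, door_right above 0.006 m).
It fails at once if the balance, a door or a key is loaded or gripped with more than 45 N (contact force between any of the fingers, the arm and balance above 45 N).
It fails at once if the dish is shifted on the pan or lifted (more than 6 mm) (distance of weighing_dish from where it was at the start of the episode above 0.006 m).
It fails at once if a weight or the vial is shifted, lifted or carried (more than 15 mm) (distance of any of large_weight, small_weight, sample_vial from where it was at the start of the episode above 0.015 m).
It also fails if it takes over 54 s, if anything falls off the work surface, if the arm or the gripper's body presses on something with over 40 N, if the wrist force passes 120 N, or if a joint passes its speed limit or range.

### The arm

A 6-joint arm with a two-finger parallel gripper is mounted at the origin on a cart in front of the work surface, level with it; the furniture and walls round the work are solid. World frame = base frame: x ahead of the robot, y to its left, z up, the work surface at z = 0. Lengths are in m, angles in degrees, forces in N, time in s.
With the tool pointing down it reaches from about 0.25 to 0.775 m from the base axis. Payload 8.9 kg.
Tool frame: the origin (TCP) lies midway between the tips of the shut fingers; the grasp point (between the pads) lies env.grasp_offset behind it (env.grasp_offset is the distance from the TCP to the grasp point, in m); z points along the fingers, y is the direction in which the jaws open and shut (so a half turn about z gives the same grasp; the last joint's range is limited). The gripper opens to 85 mm and grips with 20 to 120 N. Pads are 22 mm wide; open, the fingers measure 114 mm over their backs; the gripper's body (76 mm by 85 mm) begins 54 mm behind the grasp point. The pads swing forward as they close: fully open they stand 13 mm farther back than shut.
Start: joints at [-75.476, 16.656, -8.789, 64.555, 0, 82.019], TCP at [0.201, -0.485, 0.231] pointing down, gripper open.
Joint ranges: [-144.48, 144.48], [-52.06, 99.96], [-74.48, 78.29], [-112.23, 115.85], [-86.99, 84.42], [-180, 180]. Speed limits (degrees/s): [127.2, 127.2, 159.86, 180, 180, 180].

### API

Orientations are given as [roll, pitch, yaw] about the fixed x, y, z axes, in that order (R = Rz(yaw) Ry(pitch) Rx(roll)).
In Python, from cell import env gives the robot as it stands.
- The arm moves only by the shell command python3 -m inch 'ROWS' [OPENING] [FORCE]. ROWS is JSON, a list of rows, each a list of 6 numbers: the shift along the tool's x, y, z in cm, then the turn, a rotation vector about the tool's x, y, z in rad. A call has 1 to 20 rows; each row is the pose to reach, as a shift and turn from the pose measured when the call began, along the tool's axes at that moment; what a row does not reach only later rows make up. A row lasts 1/12 s, in which the tool goes at most 41.7 mm and 7.16 degrees, less where a joint would pass 70% of its speed; a pose out of reach is approached as far as the arm can. A call with a gripper value outside its range is refused whole. OPENING is the finger opening in cm, from 0 to 8.54, set as the call begins (- or left out, the last holds). The fingers move at their own pace and stop on an object; FORCE is the grip in N (left out, the last holds). Time passes only in rows, so rows that repeat a pose let the fingers close. It gives the time, the measured TCP pose, the force and the opening at its end, in the units of the state.
- env.observe(): the state, without advancing time (a new reading comes with each control period).
- env.snapshot(name): name is "scene" or "top" or "wrist"; returns a dict with "image" (384x512x3 uint8, red, green, blue), "z_map" (384x512 float32, m along the optical axis (not along the pixel's ray), 0 where there is no reading), "fx", "fy", "cx", "cy" (pixels), "R" (3x3) and "t" (3): a world point X has camera coordinates R X + t; the wrist camera has in their place "T_tool_cam" (4x4, takes a point from camera to tool coordinates, whose origin is the TCP and whose axes are the flange's). Camera axes: x right, y down, z forward; pixel columns grow to the right and rows downward; lengths in m; the calibration is good to about 2 mm. A picture is of the moment at which its call begins: read the wrist's pose just before it.
- env.close_job(): hands the job in, once; it reports no verdict.
The state is a dict: "time_s": time; "q": joint angles; "joint_vel": joint speeds; "tau": joint torques, N m; "tool_pos": TCP position; "tool_rot": TCP orientation; "contact_force": force on the tool from outside, world axes, zero at the start; "ft_torque": the same for the moment, N m; "opening": opening from 0.0 (shut) to 1.0 (fully open).
Only numpy, scipy, OpenCV 4.12 (cv2) and the standard library are available. Lean on these libraries where they do the work, as an engineer would, in place of code of your own. Each camera call takes 0.05 s, during which the arm holds its last target. There are 200 camera calls.

## Working session

There is one attempt and no reset: what is moved stays moved. The work goes in short steps, Python scripts to look and compute and a shell command to move; the robot and the scene stay as the last step left them, time stands still between calls to the robot, and variables do not carry over. Pictures are saved under pics/ and viewed, about 8 in all and at most 12, crops included, and the job is handed in when it is done.

```bash
mkdir -p pics; ls
python3 - <<'E'
from cell import env
import cv2,pickle
print(env.observe(), env.grasp_offset)
for n in("scene","top"):
    s=env.snapshot(n); pickle.dump(s,open(f"pics/{n}0.pkl","wb"))
    cv2.imwrite(f"pics/{n}0.png",s["image"][:,:,::-1]); print(n,s["fx"],s["cx"],s["cy"],s["R"],s["t"])
E
```

```text
pics
{'time_s': 0.0, 'q': array([-7.54746979e+01,  1.66883820e+01, -8.83049662e+00,  6.45556556e+01,
       -2.26092538e-03,  8.20192676e+01]), 'joint_vel': array([ 0.01224152, -0.03893253, -0.05651076,  0.02398979,  0.11234089,
       -0.00297123]), 'tau': array([ 7.93304462e-04, -5.37142932e+01,  3.31373513e+01,  1.58308150e-02,
       -1.48894742e-04, -1.99429763e-06]), 'tool_pos': array([ 0.20084463, -0.48458599,  0.230741  ]), 'tool_rot': array([-1.79925874e+02, -8.10930812e-03,  2.25060306e+01]), 'contact_force': array([ 0.09864883, -0.31959066,  0.14994652]), 'ft_torque': array([-0.01449288, -0.02327232,  0.03933801]), 'opening': 0.9969955820822763} 0.0187
scene 495.23154438454446 252.3651720127208 195.8169481069766 [[-0.77913642 -0.62684899 -0.00260435]
 [-0.43202539  0.53998322 -0.722338  ]
 [ 0.45420315 -0.5616747  -0.69153527]] [0.40629187 0.34013141 0.75111966]
top 355.84571044608055 252.32029149748016 193.93541492541468 [[-0.2454287  -0.96933087  0.01274426]
 [-0.88419816  0.21844519 -0.41288657]
 [ 0.39743977 -0.11260266 -0.91069329]] [0.12715827 0.52959975 0.75264427]
```

View pics/scene0.png

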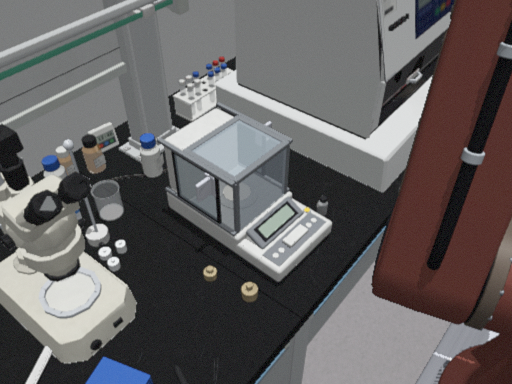

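View pics/top0.png

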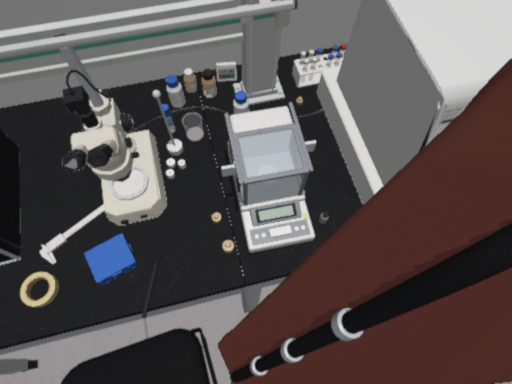

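The scene view shows the balance with its left pull near (204,181) and the right one near (267,125). In the top view the pulls are at about (228,171) and (310,146), and the tare key at (280,231). I'll enlarge both to get exact pixels.

Run:
```python
import cv2,numpy as np
a=cv2.imread("pics/top0.png")[100:255,205:335]; b=cv2.imread("pics/scene0.png")[95:280,150:340]
a=cv2.resize(a,None,fx=3,fy=3,interpolation=cv2.INTER_CUBIC)
b=cv2.resize(b,None,fx=2,fy=2,interpolation=cv2.INTER_CUBIC)
c=np.zeros((470,390+10+380,3),np.uint8); c[:465,:390]=a; c[:370,400:]=b
cv2.imwrite("pics/crop0.png",c)
```

```text
(no output)
```

View pics/crop0.png

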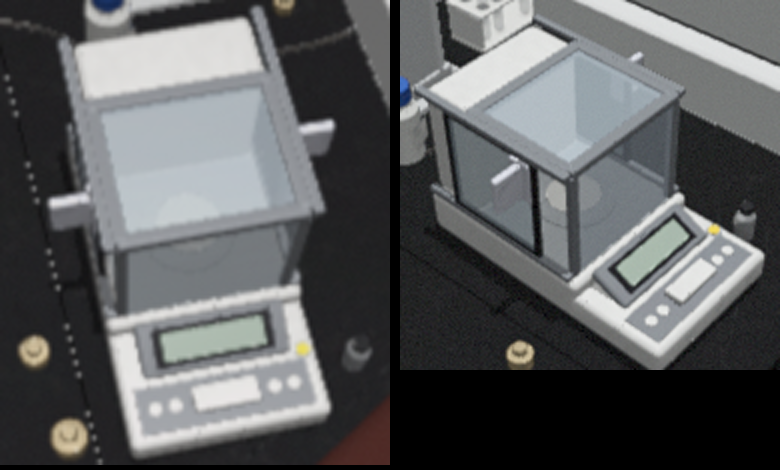

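The crop gives the tare key at about (280.3,231.3) in the top view and (295.5,235.5) in the scene view. The left tab's outer top end is at about (222,167) in the top view, and the right tab's at about (316,141). Next I'll turn these into world points.

```bash
cat > h.py <<'E'
import numpy as np,pickle
T=pickle.load(open("pics/top0.pkl","rb"));S=pickle.load(open("pics/scene0.pkl","rb"))
def ray(s,u,v):
    d=s["R"].T@np.array([(u-s["cx"])/s["fx"],(v-s["cy"])/s["fy"],1]); return -s["R"].T@s["t"],d
def plane(s,u,v,z):
    o,d=ray(s,u,v); return o+d*(z-o[2])/d[2]
def two(a,b):
    (o1,d1),(o2,d2)=ray(T,*a),ray(S,*b)
    k=np.linalg.lstsq(np.c_[d1,-d2],o2-o1,rcond=None)[0]; p,q=o1+k[0]*d1,o2+k[1]*d2
    return (p+q)/2,np.linalg.norm(p-q)
def depth(s,u,v):
    o,d=ray(s,u,v); return o+d*s["z_map"][int(round(v)),int(round(u))]
def tc(x,y): return 205+(x-1)/3,100+(y-1)/3
def sc(x,y): return 150+(x-400.5)/2,95+(y-.5)/2
E
python3 - <<'E'
from h import *
np.set_printoptions(precision=4,suppress=True)
print("cams",-T["R"].T@T["t"],-S["R"].T@S["t"])
print("key",plane(T,*tc(226,394),.0555),plane(S,*sc(691,281),.0555),two(tc(226,394),sc(691,281)),depth(T,*tc(226,394)),depth(S,*sc(691,281)))
for n,a,b in[("frontL",(103,245),(573,177)),("frontR",(323,209),(684,95)),("backL",(62,42),(417,92)),("backR",(257,12),(540,18)),("yellow",(303,349),(714,230)),("LPouter",(50,202),(494,182)),("LPinner",(88,196),(524,160)),("RPouter",(332,122),(640,57))]:
    print(n,two(tc(*a),sc(*b)),depth(T,*tc(*a)),plane(T,*tc(*a),.194)[:2])
# right & left pull patches by depth
for n,(x0,x1,y0,y1) in {"L":(221,236,164,178),"R":(303,318,138,154)}.items():
    P=np.array([depth(T,u,v) for u in range(x0,x1) for v in range(y0,y1)])
    P=P[(P[:,2]>.12)&(P[:,2]<.2)]; print(n,len(P),P.mean(0),P.min(0),P.max(0))
E
```

```text
cams [0.2003 0.0923 0.9025] [0.1223 0.4929 0.7662]
key [ 0.4548 -0.0546  0.0555] [ 0.4565 -0.0505  0.0555] (array([ 0.458 , -0.0554,  0.0494]), np.float64(0.0026674622983365744)) [ 0.4547 -0.0545  0.0561] [ 0.4574 -0.0519  0.0537]
frontL (array([0.5397, 0.0255, 0.1994]), np.float64(0.007562101104108762)) [0.5472 0.0257 0.1924] [0.5464 0.0259]
frontR (array([ 0.5421, -0.1467,  0.1804]), np.float64(0.0011448106818927675)) [ 0.5376 -0.1431  0.1911] [ 0.5362 -0.1421]
backL (array([0.7401, 0.015 , 0.1854]), np.float64(0.0009417603753934182)) [0.7335 0.0158 0.1934] [0.7331 0.0158]
backR (array([ 0.7268, -0.1477,  0.1913]), np.float64(0.00013725952043797538)) [ 0.7246 -0.1467  0.1942] [ 0.7247 -0.1468]
yellow (array([ 0.4831, -0.1323,  0.0427]), np.float64(0.002657747088806416)) [ 0.4802 -0.1313  0.0474] [ 0.4322 -0.093 ]
LPouter (array([0.601 , 0.0556, 0.1771]), np.float64(0.0010045053325260964)) [0.5999 0.0555 0.1782] [0.5912 0.0563]
LPinner (array([0.5918, 0.0268, 0.1887]), np.float64(0.0008447075182271429)) [0.5971 0.0261 0.1799] [0.5894 0.0274]
RPouter (array([ 0.6221, -0.1825,  0.1693]), np.float64(0.0005588967932619528)) [ 0.6173 -0.1791  0.1782] [ 0.6082 -0.1732]
L 143 [0.596  0.04   0.1658] [0.5881 0.024  0.1373] [0.6025 0.0563 0.188 ]
R 145 [ 0.6076 -0.1587  0.1767] [ 0.5799 -0.1802  0.142 ] [ 0.6217 -0.1347  0.1952]
```

Fitted pose: the balance origin is near (0.582,-0.060) with a yaw of about -2.7°. The left tab is at balance x of about +10 mm and the right one at about +40 mm. First move: shut the fingers, turn the jaw axis along balance x, and lift clear in front of the balance.

```bash
python3 -m inch '[[4,-4,-3,0,0,-0.1],[8,-8,-4,0,0,-0.22],[11,-11,-5.9,0,0,-0.34],[14,-14,-5.9,0,0,-0.46],[17,-16,-5.9,0,0,-0.58],[19,-18,-5.9,0,0,-0.70],[21,-20,-5.9,0,0,-0.82],[22.8,-21.4,-5.9,0,0,-0.94],[22.8,-21.4,-5.9,0,0,-1.05],[22.8,-21.4,-5.9,0,0,-1.131],[22.8,-21.4,-5.9,0,0,-1.131],[22.8,-21.4,-5.9,0,0,-1.131]]' 0 20
python3 - <<'E'
from cell import env
import cv2,pickle
s=env.snapshot("top"); pickle.dump(s,open("pics/top1.pkl","wb")); im=s["image"][:,:,::-1]
cv2.imwrite("pics/top1.png",im)
E
```

```text
time_s: 1.1
tool_pos: [0.3295, -0.1996, 0.29]
tool_rot: [-180.0, -0.1, 87.2]
contact_force: [-0.4, -0.5, -0.1]
opening: -0.002
```

View pics/top1.png

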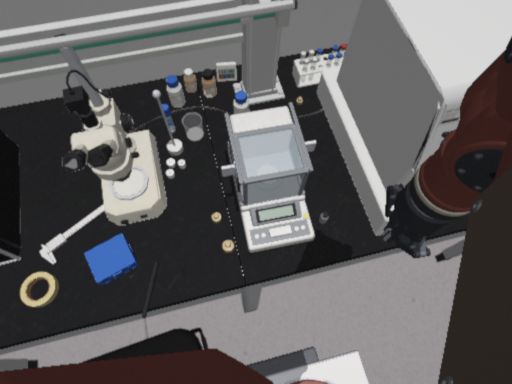

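The top view shows the arm clear on the right and the balance unobstructed, with the pulls at (228,171) and (309,147). Next I go over and behind the right tab.

```bash
python3 -m inch '[[0.5,3,0,0,0,0],[1,6.5,0,0,0,0],[2,10,0,0,0,0],[3,13.5,0,0,0,0],[4,17,0,0,0,0],[4.9,20.5,0,0,0,0],[4.9,24,0,0,0,0],[4.9,27,0,0,0,0],[4.9,29.5,0,0,0,0],[4.9,31.3,0,0,0,0],[4.9,32.3,0,0,0,0],[4.9,32.3,0,0,0,0],[4.9,32.3,0,0,0,0]]'
python3 - <<'E'
from cell import env
import cv2,pickle
a=env.snapshot("scene")["image"][60:260,120:380,::-1]
s=env.snapshot("wrist"); pickle.dump((env.observe(),s),open("pics/w1.pkl","wb"))
import numpy as np
a=cv2.resize(a,(494,380)); w=cv2.resize(s["image"][:,:,::-1],(300,225))
c=np.zeros((380,794,3),np.uint8); c[:,:494]=a; c[:225,494:]=w; cv2.imwrite("pics/c1.png",c)
E
```

```text
time_s: 2.23
tool_pos: [0.6543, -0.1677, 0.2888]
tool_rot: [-179.9, -0.1, 87.0]
contact_force: [-0.2, -0.7, -0.9]
opening: 0.002
```

View pics/c1.png

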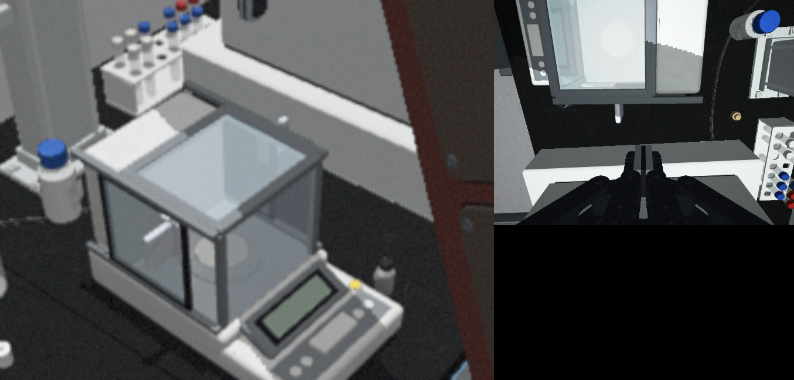

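The wrist view shows the right tab at about (213,190) in full-frame pixels, in front of the fingertips. I'll project it to world to check the clearance before descending.

Run:
```python
from h import *
from scipy.spatial.transform import Rotation as Ro
o,s=pickle.load(open("pics/w1.pkl","rb")); np.set_printoptions(precision=4,suppress=True)
M=np.array(s["T_tool_cam"]); Rt=Ro.from_euler("xyz",o["tool_rot"],degrees=True).as_matrix()
v,u=np.mgrid[165:225,190:240]; z=s["z_map"][v,u]
P=np.stack([(u-s["cx"])/s["fx"]*z,(v-s["cy"])/s["fy"]*z,z],-1).reshape(-1,3)
W=(P@M[:3,:3].T+M[:3,3])@Rt.T+o["tool_pos"]
W=W[(z.ravel()>0)&(W[:,2]>.13)&(W[:,2]<.187)]
a=np.radians(-2.7); c,sn=np.cos(a),np.sin(a); d=W[:,:2]-[.582,-.0597]
B=np.c_[c*d[:,0]+sn*d[:,1],-sn*d[:,0]+c*d[:,1],W[:,2]]
k=B[:,1]<-.09; print(k.sum(),np.percentile(B[k],[2,50,98],axis=0)); d=o["tool_pos"][:2]-[.582,-.0597]
print("tcp",c*d[0]+sn*d[1],-sn*d[0]+c*d[1])
```

```text
411 [[ 0.036  -0.1168  0.1472]
 [ 0.0413 -0.104   0.1807]
 [ 0.0437 -0.0909  0.1825]]
tcp 0.07675880205976614 -0.10435390088846896
```

The tab spans balance x 36–44 mm, and the TCP is at x = 77 mm, y = -104 mm, so the clearance is good. Descend to z of about 0.15.

```bash
python3 -m inch '[[0,0,2.5,0,0,0],[0,0,5.5,0,0,0],[0,0,8.5,0,0,0],[0,0,11,0,0,0],[0,0,13,0,0,0],[0,0,14,0,0,0],[0,0,14,0,0,0]]'
python3 -m inch '[[0,-0.3,0,0,0,0],[0,-0.6,0,0,0,0],[0,-0.9,0,0,0,0],[0,-1.2,0,0,0,0],[0,-1.5,0,0,0,0],[0,-1.8,0,0,0,0],[0,-2.1,0,0,0,0],[0,-2.4,0,0,0,0],[0,-2.7,0,0,0,0],[0,-3.0,0,0,0,0],[0,-3.3,0,0,0,0]]'
```

```text
time_s: 2.92
tool_pos: [0.6517, -0.167, 0.1479]
tool_rot: [-179.7, -0.1, 87.0]
contact_force: [0.3, 0.1, 0.4]
opening: 0.001
time_s: 3.83
tool_pos: [0.6186, -0.1654, 0.1482]
tool_rot: [-179.7, -0.1, 87.0]
contact_force: [1.0, -0.4, 1.5]
opening: -0.001
```

```bash
python3 -m inch '[[0,-0.3,0,0,0,0],[0,-0.6,0,0,0,0],[0,-0.9,0,0,0,0],[0,-1.2,0,0,0,0],[0,-1.5,0,0,0,0],[0,-1.8,0,0,0,0],[0,-2.1,0,0,0,0],[0,-2.4,0,0,0,0],[0,-2.7,0,0,0,0],[0,-3.0,0,0,0,0],[0,-3.3,0,0,0,0]]'
python3 -m inch '[[0,-0.1,0,0,0,0],[0,-0.2,0,0,0,0],[0,-0.3,0,0,0,0],[0,-0.4,0,0,0,0],[0,-0.5,0,0,0,0],[0,-0.6,0,0,0,0],[0,-0.6,0,0,0,0]]'
```

```text
time_s: 4.75
tool_pos: [0.5853, -0.1636, 0.1482]
tool_rot: [-179.7, -0.1, 87.0]
contact_force: [2.0, -0.9, 0.1]
opening: 0.001
time_s: 5.33
tool_pos: [0.5791, -0.1632, 0.1482]
tool_rot: [-179.7, -0.1, 87.0]
contact_force: [1.2, -0.6, -0.3]
opening: 0.001
```

```bash
python3 -m inch '[[0,-0.1,0,0,0,0],[0,-0.2,0,0,0,0],[0,-0.3,0,0,0,0],[0,-0.4,0,0,0,0],[0,-0.4,0,0,0,0]]'
python3 -m inch '[[0,-0.08,0,0,0,0],[0,-0.16,0,0,0,0],[0,-0.24,0,0,0,0],[0,-0.24,0,0,0,0]]'
```

```text
time_s: 5.75
tool_pos: [0.5752, -0.163, 0.1483]
tool_rot: [-179.8, -0.1, 87.0]
contact_force: [2.7, -0.6, -0.3]
opening: 0.001
time_s: 6.08
tool_pos: [0.5751, -0.1631, 0.1485]
tool_rot: [180.0, -0.1, 87.0]
contact_force: [12.3, -0.8, -7.1]
opening: -0.0
```

The right door stopped the finger (12 N at x = 0.5751). Now I back off, rise and cross over to behind the left tab.

```bash
python3 -m inch '[[0,0.8,0,0,0,0],[0,2,0,0,0,0],[0,3,0,0,0,0],[0,3,-3,0,0,0],[0,3,-6.5,0,0,0],[0,3,-10,0,0,0],[0,4,-13,0,0,0],[2,4.7,-14,0,0,0],[5.5,4.7,-14,0,0,0],[9,4.7,-14,0,0,0],[12.5,4.7,-14,0,0,0],[16,4.7,-14,0,0,0],[19,4.7,-14,0,0,0],[20.8,4.7,-14,0,0,0],[20.8,4.7,-14,0,0,0],[20.8,4.7,-14,0,0,0]]'
python3 - <<'E'
from h import *
from cell import env
from scipy.spatial.transform import Rotation as Ro
import cv2
np.set_printoptions(precision=4,suppress=True)
o=env.observe(); s=env.snapshot("wrist"); pickle.dump((o,s),open("pics/w2.pkl","wb"))
M=np.array(s["T_tool_cam"]); Rt=Ro.from_euler("xyz",o["tool_rot"],degrees=True).as_matrix()
a=np.radians(-2.7); c,sn=np.cos(a),np.sin(a); 
def B(W): d=W[:,:2]-[.582,-.0597]; return np.c_[c*d[:,0]+sn*d[:,1],-sn*d[:,0]+c*d[:,1],W[:,2]]
def cloud(s,f):
    v,u=np.mgrid[0:384,0:512]; z=s["z_map"]
    P=np.stack([(u-s["cx"])/s["fx"]*z,(v-s["cy"])/s["fy"]*z,z],-1).reshape(-1,3)[z.ravel()>0]
    return B(f(P))
C={"wrist":cloud(s,lambda P:(P@M[:3,:3].T+M[:3,3])@Rt.T+o["tool_pos"])}
for n in("top","scene"):
    q=env.snapshot(n); C[n]=cloud(q,lambda P:(P-q["t"])@q["R"])
    cv2.imwrite(f"pics/{n}2.png",q["image"][:,:,::-1])
for n,W in C.items():
  for sg in(1,-1):
    k=(W[:,1]*sg>.093)&(W[:,1]*sg<.125)&(W[:,2]>.14)&(W[:,2]<.186)&(abs(W[:,0])<.08)
    if k.sum()>5: print(n,sg,k.sum(),np.percentile(W[k],[2,50,98],axis=0))
print("tcp",B(o["tool_pos"][None]))
E
```

```text
time_s: 7.42
tool_pos: [0.6326, 0.0428, 0.2888]
tool_rot: [-179.9, -0.1, 87.1]
contact_force: [-0.2, -0.5, -0.9]
opening: 0.002
wrist 1 465 [[0.0087 0.0938 0.1456]
 [0.0137 0.1082 0.1795]
 [0.0163 0.1174 0.1821]]
scene 1 245 [[0.008  0.0934 0.1427]
 [0.01   0.1081 0.1653]
 [0.0165 0.1193 0.1808]]
scene -1 72 [[-0.0242 -0.1176  0.143 ]
 [-0.0224 -0.1086  0.1638]
 [-0.0175 -0.1002  0.1818]]
tcp [[0.0457 0.1048 0.2888]]
```

View pics/top2.png

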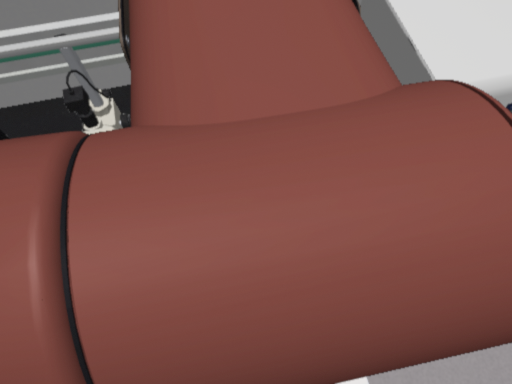

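The arm hides the balance in the top view, but the depth clouds are clear. The right tab is now at x ≈ -21 mm and the left one at +12 mm, with a 15 mm gap from finger to tab. Descend and push; the stop is expected after about 46 mm.

```bash
python3 -m inch '[[0,0,2.5,0,0,0],[0,0,5.5,0,0,0],[0,0,8.5,0,0,0],[0,0,11,0,0,0],[0,0,13,0,0,0],[0,0,14,0,0,0],[0,0,14,0,0,0]]'
python3 -m inch '[[0,-0.3,0,0,0,0],[0,-0.6,0,0,0,0],[0,-0.9,0,0,0,0],[0,-1.2,0,0,0,0],[0,-1.5,0,0,0,0],[0,-1.8,0,0,0,0],[0,-2.1,0,0,0,0],[0,-2.4,0,0,0,0],[0,-2.7,0,0,0,0],[0,-3.0,0,0,0,0],[0,-3.3,0,0,0,0],[0,-3.3,0,0,0,0]]'
python3 -m inch '[[0,-0.1,0,0,0,0],[0,-0.2,0,0,0,0],[0,-0.3,0,0,0,0],[0,-0.4,0,0,0,0],[0,-0.5,0,0,0,0],[0,-0.6,0,0,0,0],[0,-0.7,0,0,0,0],[0,-0.7,0,0,0,0]]'
```

```text
time_s: 8.15
tool_pos: [0.6313, 0.0401, 0.1466]
tool_rot: [-179.7, -0.1, 86.8]
contact_force: [0.0, -0.2, -0.2]
opening: 0.001
time_s: 9.15
tool_pos: [0.5976, 0.042, 0.1467]
tool_rot: [-179.7, -0.1, 86.8]
contact_force: [0.0, -0.3, 0.8]
opening: 0.003
time_s: 9.82
tool_pos: [0.5904, 0.0424, 0.1467]
tool_rot: [-179.7, -0.1, 86.8]
contact_force: [0.7, -0.6, -0.3]
opening: -0.002
```

```bash
python3 -m inch '[[0,-0.1,0,0,0,0],[0,-0.2,0,0,0,0],[0,-0.3,0,0,0,0],[0,-0.4,0,0,0,0],[0,-0.5,0,0,0,0],[0,-0.5,0,0,0,0]]'
python3 -m inch '[[0,-0.08,0,0,0,0],[0,-0.16,0,0,0,0],[0,-0.24,0,0,0,0],[0,-0.24,0,0,0,0]]'
```

```text
time_s: 10.32
tool_pos: [0.5851, 0.0426, 0.1467]
tool_rot: [-179.7, -0.1, 86.8]
contact_force: [0.8, 0.4, -0.9]
opening: 0.001
time_s: 10.65
tool_pos: [0.5841, 0.0427, 0.1468]
tool_rot: [-179.8, -0.1, 86.8]
contact_force: [7.4, -0.3, -5.5]
opening: -0.005
```

Left door is at its stop too (7.4 N at the expected position). Back off, rise, move above the front of the console, then verify with the depth clouds.

```bash
python3 -m inch '[[0,0.8,0,0,0,0],[0,2,0,0,0,0],[0,2.5,0,0,0,0],[0,2.5,-3,0,0,0],[0,2.5,-6.5,0,0,0],[0,2.5,-10,0,0,0],[0,1.5,-13,0,0,0],[-2,-1,-14,0,0,-0.1],[-4,-4,-14,0,0,-0.22],[-6,-7,-14,0,0,-0.34],[-8,-10,-14,0,0,-0.46],[-10.5,-12.6,-14,0,0,-0.58],[-10.5,-12.6,-14,0,0,-0.7],[-10.5,-12.6,-14,0,0,-0.82],[-10.5,-12.6,-14,0,0,-0.94],[-10.5,-12.6,-14,0,0,-1.06],[-10.5,-12.6,-14,0,0,-1.18],[-10.5,-12.6,-14,0,0,-1.3],[-10.5,-12.6,-14,0,0,-1.42],[-10.5,-12.6,-14,0,0,-1.54]]'
python3 -m inch '[[0,0,0,0,0,-0.02],[0,0,0,0,0,-0.02]]'
python3 - <<'E'
from h import *
from cell import env
from scipy.spatial.transform import Rotation as Ro
import cv2
np.set_printoptions(precision=4,suppress=True)
o=env.observe(); s=env.snapshot("wrist"); pickle.dump((o,s),open("pics/w3.pkl","wb"))
M=np.array(s["T_tool_cam"]); print(M); Rt=Ro.from_euler("xyz",o["tool_rot"],degrees=True).as_matrix()
a=np.radians(-2.7); c,sn=np.cos(a),np.sin(a)
def B(W): d=W[:,:2]-[.582,-.0597]; return np.c_[c*d[:,0]+sn*d[:,1],-sn*d[:,0]+c*d[:,1],W[:,2]]
def cloud(s,f):
    v,u=np.mgrid[0:384,0:512]; z=s["z_map"]
    P=np.stack([(u-s["cx"])/s["fx"]*z,(v-s["cy"])/s["fy"]*z,z],-1).reshape(-1,3)[z.ravel()>0]
    return B(f(P))
C={"wrist":cloud(s,lambda P:(P@M[:3,:3].T+M[:3,3])@Rt.T+o["tool_pos"])}
q=env.snapshot("scene"); C["scene"]=cloud(q,lambda P:(P-q["t"])@q["R"])
for n,W in C.items():
  for sg in(1,-1):
    k=(W[:,1]*sg>.093)&(W[:,1]*sg<.125)&(W[:,2]>.14)&(W[:,2]<.186)&(abs(W[:,0])<.08)
    if k.sum()>5: print(n,sg,k.sum(),np.percentile(W[k],[2,50,98],axis=0))
print("tcp",B(o["tool_pos"][None]))
c2=np.zeros((384,760,3),np.uint8); c2[:,:512]=s["image"][:,:,::-1]; c2[:200,512:]=q["image"][100:300,140:388,::-1]; cv2.imwrite("pics/w3.png",c2)
E
```

```text
time_s: 12.32
tool_pos: [0.4527, -0.0554, 0.2869]
tool_rot: [179.9, -0.2, 175.4]
contact_force: [0.1, -0.2, -1.1]
opening: 0.0
time_s: 12.48
tool_pos: [0.4524, -0.0552, 0.2869]
tool_rot: [179.8, -0.3, 176.6]
contact_force: [-0.6, -0.4, 0.8]
opening: 0.002
[[-0.0002 -0.9449 -0.3275  0.0852]
 [ 1.     -0.0002 -0.0001 -0.0004]
 [ 0.     -0.3275  0.9449 -0.1438]
 [ 0.      0.      0.      1.    ]]
wrist 1 690 [[-0.0262  0.0936  0.1438]
 [-0.025   0.1045  0.1689]
 [-0.0187  0.1154  0.1815]]
wrist -1 735 [[-0.0253 -0.1177  0.1437]
 [-0.0243 -0.1055  0.168 ]
 [-0.0187 -0.0936  0.1816]]
scene 1 244 [[-0.0255  0.0935  0.1427]
 [-0.0233  0.1078  0.1654]
 [-0.0167  0.1191  0.1813]]
scene -1 70 [[-0.0243 -0.1164  0.1439]
 [-0.0223 -0.1091  0.1631]
 [-0.0162 -0.0997  0.1816]]
tcp [[-0.1296 -0.0016  0.2869]]
```

View pics/w3.png

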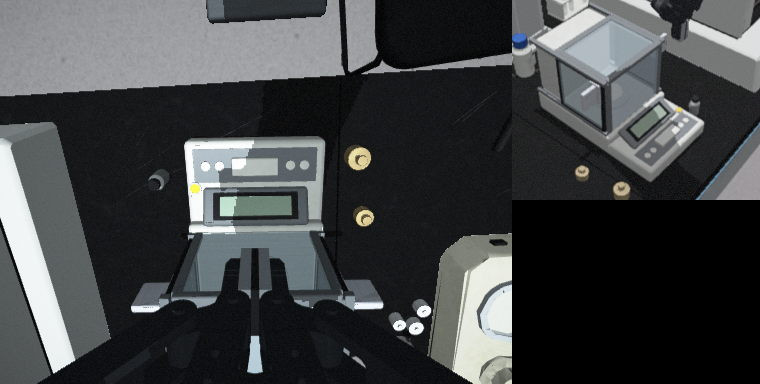

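The wrist view shows both tabs level with each other (about (155,297) and (360,295)), so both doors are shut, and the tare key is at (254,166). I'll project the key centre relative to the TCP.

Run:
```python
from h import *
from scipy.spatial.transform import Rotation as Ro
import cv2
np.set_printoptions(precision=4,suppress=True)
o,s=pickle.load(open("pics/w3.pkl","rb")); M=np.array(s["T_tool_cam"])
g=s["image"].astype(int); print(g[160:174:2,225:285:4].sum(-1)//3)
def W(u,v):
    z=s["z_map"][v,u]; p=np.array([(u-s["cx"])/s["fx"]*z,(v-s["cy"])/s["fy"]*z,z]); return M[:3,:3]@p+M[:3,3]
for u,v in[(254,166),(240,166),(268,166),(254,159),(254,173),(254,153),(254,180),(254,143),(226,160),(205,166)]: print(u,v,W(u,v), "world z",o["tool_pos"][2]-W(u,v)[2])
```

```text
[[188 186 252 252 252 252 185 181 181 185 180 181 183 163  98]
 [188 186 253 253 253 252 187 185 183 184 184 184 180 160  98]
 [186 186 253 252 252 253 187 187 182 184 185 181 180 161 100]
 [185 187 252 252 253 185 187 186 185 184 185 179 181 164  97]
 [113 115 252 253 214 182 182 186 183 182 185 181 183 164 100]
 [ 99  98 192 186 188 184 187 185 185 181 182 181 183 166  97]
 [ 95  96 190 186 184 185 185 186 187 180 182 182 179 161  96]]
254 166 [-0.0049 -0.001   0.2314] world z 0.05546485949657487
240 166 [-0.0047 -0.0177  0.2305] world z 0.05640570199782208
268 166 [-0.0048  0.0156  0.2311] world z 0.055795999987684974
254 159 [ 0.0035 -0.001   0.2317] world z 0.05512802259399113
254 173 [-0.0128 -0.001   0.2288] world z 0.058020289619709176
254 153 [ 0.0089 -0.001   0.2408] world z 0.04609354617874406
254 180 [-0.0243 -0.0011  0.2386] world z 0.04824083655397704
254 143 [ 0.0207 -0.001   0.242 ] world z 0.04486788337654629
226 160 [ 0.0005 -0.035   0.2399] world z 0.04694685022605766
205 166 [-0.0061 -0.0602  0.2363] world z 0.05052952573516184
```

Key centre is 4 mm toward tool -x, and the panel lies 8.5 mm below the key top, so nothing obstructs a press. Descend.

```bash
python3 -m inch '[[-0.2,0,2.5,0,0,0],[-0.4,0,6,0,0,0],[-0.4,0,9.5,0,0,0],[-0.4,0,13,0,0,0],[-0.4,0,16,0,0,0],[-0.4,0,18.5,0,0,0],[-0.4,0,20,0,0,0],[-0.4,0,21,0,0,0],[-0.4,0,21.5,0,0,0],[-0.4,0,21.5,0,0,0],[-0.4,0,21.5,0,0,0]]'
```

```text
time_s: 13.5
tool_pos: [0.4558, -0.0549, 0.0722]
tool_rot: [179.8, -0.2, 176.4]
contact_force: [0.6, -0.0, 0.5]
opening: -0.002
```

```bash
python3 -m inch '[[0,0,0.3,0,0,0],[0,0,0.6,0,0,0],[0,0,0.9,0,0,0],[0,0,1.2,0,0,0],[0,0,1.4,0,0,0],[0,0,1.5,0,0,0],[0,0,1.6,0,0,0],[0,0,1.7,0,0,0],[0,0,1.8,0,0,0],[0,0,1.9,0,0,0],[0,0,1.9,0,0,0]]'
python3 -m inch '[[0,0,0.05,0,0,0],[0,0,0.1,0,0,0],[0,0,0.15,0,0,0],[0,0,0.2,0,0,0],[0,0,0.2,0,0,0],[0,0,0.2,0,0,0],[0,0,0.2,0,0,0]]'
```

```text
time_s: 14.42
tool_pos: [0.4558, -0.0549, 0.0532]
tool_rot: [179.8, -0.2, 176.4]
contact_force: [0.2, 0.2, 3.5]
opening: 0.002
time_s: 15.0
tool_pos: [0.4558, -0.0549, 0.0512]
tool_rot: [179.8, -0.2, 176.4]
contact_force: [-1.2, 0.1, 3.8]
opening: 0.006
```

```bash
python3 -m inch '[[0,0,0.05,0,0,0],[0,0,0.1,0,0,0],[0,0,0.15,0,0,0],[0,0,0.15,0,0,0],[0,0,0.15,0,0,0]]'
```

```text
time_s: 15.42
tool_pos: [0.4559, -0.0549, 0.0503]
tool_rot: [179.9, -0.2, 176.4]
contact_force: [-4.4, 0.4, 16.8]
opening: -0.004
```

Force jumped to 17 N at z = 0.0503, so the key is on its bottom stop. Release, rise, and move clear towards the robot.

```bash
python3 -m inch '[[0,0,-0.2,0,0,0],[0,0,-0.5,0,0,0],[0,0,-1,0,0,0],[0,0,-2.5,0,0,0],[0,0,-5,0,0,0],[0,0,-8,0,0,0],[0,0,-11,0,0,0],[0,0,-14,0,0,0],[0,0,-17,0,0,0],[0,0,-20,0,0,0],[2,0,-22,0,0,0],[5,0,-22,0,0,0],[7,0,-22,0,0,0],[8,0,-22,0,0,0],[8,0,-22,0,0,0],[8,0,-22,0,0,0]]'
python3 - <<'E'
from h import *
from cell import env
from scipy.spatial.transform import Rotation as Ro
import cv2
np.set_printoptions(precision=4,suppress=True)
o=env.observe(); q=env.snapshot("scene"); w=env.snapshot("wrist")
M=np.array(w["T_tool_cam"]); Rt=Ro.from_euler("xyz",o["tool_rot"],degrees=True).as_matrix()
v,u=np.mgrid[0:384,0:512]
def B(W): 
    a=np.radians(-2.7); c,sn=np.cos(a),np.sin(a); d=W[:,:2]-[.582,-.0597]; return np.c_[c*d[:,0]+sn*d[:,1],-sn*d[:,0]+c*d[:,1],W[:,2]]
def cam(s):
    z=s["z_map"]; return np.stack([(u-s["cx"])/s["fx"]*z,(v-s["cy"])/s["fy"]*z,z],-1).reshape(-1,3)[z.ravel()>0]
for n,C in(("wrist",B((cam(w)@M[:3,:3].T+M[:3,3])@Rt.T+o["tool_pos"])),("scene",B((cam(q)-q["t"])@q["R"])),("scene0",B((cam(S)-S["t"])@S["R"]))):
    k=(abs(C[:,0]+.127)<.007)&(abs(C[:,1])<.02)&(C[:,2]<.07)&(C[:,2]>.03)
    if k.any(): print(n,"key z",k.sum(),np.median(C[k,2]))
    for sg in(1,-1):
        k=(C[:,1]*sg>.093)&(C[:,1]*sg<.125)&(C[:,2]>.14)&(C[:,2]<.186)&(abs(C[:,0])<.08)
        if k.sum()>5: print(n,sg,np.percentile(C[k,0],[2,50,98]))
c=np.zeros((384,780,3),np.uint8); c[:,:512]=w["image"][:,:,::-1]; c[:220,512:]=q["image"][95:315,140:408,::-1]; cv2.imwrite("pics/end.png",c)
print(o["contact_force"])
E
```

```text
time_s: 16.75
tool_pos: [0.3773, -0.0507, 0.2709]
tool_rot: [179.9, -0.1, 176.4]
contact_force: [-0.0, -0.6, 1.3]
opening: -0.001
wrist key z 349 0.05669238405267041
wrist 1 [-0.0266 -0.0256 -0.0243]
wrist -1 [-0.0263 -0.0249 -0.0235]
scene key z 134 0.05553662986916276
scene 1 [-0.0253 -0.0233 -0.0174]
scene -1 [-0.0243 -0.0225 -0.0176]
scene0 key z 136 0.055720941380218644
scene0 1 [0.0079 0.0099 0.0164]
scene0 -1 [0.0354 0.0381 0.0436]
[-0.0444 -0.6476  1.3416]
```

View pics/end.png

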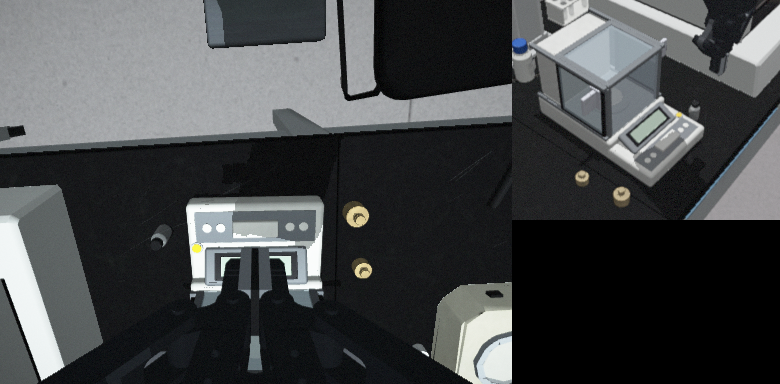

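The last view shows both tabs level, the key up (0.0555 m, as at the start), and the weights and vial standing where they were. The arm is clear of everything.

```bash
python3 -c "
from cell import env
env.close_job(); print(env.observe()['time_s'])"
```

```text
the job is handed in; nothing more can be done
the job is handed in; nothing more can be done
```

With the fingers closed, I pushed the right door and then the left door to their stops. I then pressed the tare key to the bottom, let it come up, and moved the arm clear. The job was handed in at about 17 s; it reports no verdict.

- **Doors:** the right tab moved 61 mm and the left 33 mm. Both ended at balance x of about -21 to -25 mm and agree within about 1 mm. The highest force readings at the stops were 12 N (right) and 7 N (left).
- **Tare key:** it went down about 5 mm, with 17 N read at the stop. Its top is back at 55.5 mm in the scene camera, against 55.7 mm before. The wrist camera read 56.7 mm, within its calibration error.
- **Dish, weights and vial:** the weights and vial look undisturbed in the last pictures. I did not measure their positions again, nor the dish's. The arm never went inside the chamber.

No check failed.

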